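# Assemble the filter column on its stand

### The arm

A 6-joint arm with a two-finger parallel gripper is mounted at the origin on a cart in front of the work surface, level with it; the furniture and walls round the work are solid. World frame = base frame: x ahead of the robot, y to its left, z up, the work surface at z = 0. Lengths are in m, angles in rad, forces in N, time in s.
With the tool pointing down it reaches from about 0.425 to 0.95 m from the base axis. Payload 3.5 kg.
Tool frame: the origin (TCP) lies at the very end of the fingers, on their centre line; the grasp point (between the pads) lies 19 mm behind it (grip_depth is the distance from the TCP to the grasp point, in m); x points along the fingers, z is the direction in which the jaws open and shut, and the axes are right-handed (so a half turn about x gives the same grasp; the last joint's range is limited). The gripper opens to 85 mm and grips with 20 to 120 N. Pads are 22 mm wide; open, the fingers measure 114 mm over their backs; the gripper's body (76 mm by 85 mm) begins 54 mm behind the grasp point. The pads swing forward as they close: fully open they stand 13 mm farther back than shut.
Start: joints at [-1.332, 0.286, 1.577, -0, 1.279, -0.15], TCP at [0.256, -0.625, 0.231] pointing down, gripper open.
Joint ranges: [-2.77, 2.77], [-0.9, 2.22], [0.21, 2.48], [-1.53, 4.67], [0.24, 2.81], [-2.84, 2.84]. Speed limits (rad/s): [2.79, 2.79, 3.14, 3.14, 3.14, 3.14].

### API

Orientations are given as a unit quaternion [x, y, z, w].
In Python, from plant import get_state, read_camera, calibration, sign_off, recognise, grip_depth gives the robot as it stands. The module is installed in compiled form; this text tells all that it offers.
- The arm moves only by the tool servo_tool, never from a script. Its argument "deltas" is a list that holds one entry, the list of rows, each a list of 4 numbers: the shift along the world's x, y, z scaled (see below), then the turn about the world's z scaled (see below). In form: [[[tx, ty, tz, spin], ...]]. A call has exactly 5 rows; each row is the pose to reach, as a shift and turn from the pose commanded when the call began; what a row does not reach only later rows make up. The controller multiplies each number of a shift by 10 cm and each number of a turn by 90 degrees. A row lasts 1/10 s, in which the tool goes at most 50 mm and 8.59 degrees, less where a joint would pass 70% of its speed; a pose out of reach is approached as far as the arm can. A call with a number of a shift or a turn outside -1 to 1 is refused whole. A call with a gripper value outside its range is refused whole. "claw" is the gripper's target within -1 to 1 (fully open at 1, half-way at 0, shut at -1), set as the call begins (left out, the last holds). The fingers move at their own pace and stop on an object; "force" is the grip in N (left out, the last holds). Time passes only in rows, so rows that repeat a pose let the fingers close, or fill a call up. It gives the time, the measured TCP pose, the force and the opening at its end, in the units of the state.
- get_state(): the state, without advancing time (a new reading comes with each control period).
- read_camera(name): name is "side" or "top"; returns the picture (384x512x3 uint8, blue, green, red); there is no depth.
- calibration(name): a dict with "intrinsics" (3x3 intrinsics, pixels), "R" (3x3) and "t" (3): a world point X has camera coordinates R X + t. Camera axes: x right, y down, z forward; pixel columns grow to the right and rows downward; lengths in m; the calibration is good to about 2 mm. A picture is of the moment at which its call begins. calibration takes no time and is no camera call.
- sign_off(): hands the job in, once; it reports no verdict.
Trained networks look in the newest picture that a camera, given by its name, has taken for a name from the list of things; names that differ only in an ending like _2 or _b are one class to them, and where a whole thing is asked for, a point or a joint stands for the part that bears it (a point fixed in the world has none). Each returns a list of dicts, best first, with "p" (0 to 1); they miss things now and then, are a little off and sometimes report something else, mostly with a low value. They report only what shows in the picture. A call takes as long as a camera call.
- recognise(camera, query): "at" ([x, y, z] in m, in world coordinates, good to about 4 mm: the middle of the surface that is visible of it).
The state is a dict: "time": time; "qpos": joint angles; "dq": joint speeds; "joint_efforts": joint torques, N m; "eef_pos": TCP position; "tcp_rot": TCP orientation; "contact_force": force on the tool from outside, world axes, zero at the start; "wrist_torque": the same for the moment, N m; "opening": opening from 0.0 (shut) to 1.0 (fully open).
Only numpy, scipy, OpenCV 4.12 (cv2) and the standard library are available. Lean on these libraries where they do the work, as an engineer would, in place of code of your own. Each camera call takes 0.05 s, during which the arm holds its last target. There are 200 camera calls.

### The job

Put the filter unit together on its round stand, building from the bottom up: first the receiver cup into the stand, then the perforated filter carrier, then the funnel, and last the knobbed lid, each seated fully home and upright. Leave the assembled column standing free, and do not knock over or push aside the vial, the small bottle or the dish that stand among the parts.

Things in the scene. Friction and masses are not known exactly. Their poses are not given: they have to be found in the camera images.
- stand: Grey round stand, fixed: a low disc 104 mm across, 9 mm thick, with a collar on its middle, 58 mm outside and 52 mm inside diameter, open at the top; rim 24 mm above the worktop, socket floor at 9 mm. Origin: centre of the underside, z up. The receiver sits in the collar; seated, its origin lies 12 mm above the stand's.
- receiver: Receiver: deep plain aluminium cup with a blank floor, upright, 58 mm diameter, 56 mm tall, 160 g. Plug below: z 0 to 12 mm, 40 mm diameter widening to 50, then a 58 mm shoulder that seats on the rim below. Origin: centre of the plug's underside, z up. Outside plain cylinder z 12 to 56; mouth 52 mm wide, 41 deep. The carrier seats in it with its origin 44 mm above the receiver's.
- carrier: Filter carrier: low white plastic cup, floor full of small dark holes, upright, 58 mm diameter, 40 mm tall, 90 g. Plug below: z 0 to 12 mm, 40 mm diameter widening to 50, then a 58 mm shoulder that seats on the rim below. Origin: centre of the plug's underside, z up. Outside plain cylinder z 12 to 40; mouth 52 mm wide, 25 deep. The funnel seats in it with its origin 28 mm above the carrier's.
- funnel: Funnel: tallest part, aluminium, two thin black rings outside, a cone with one dark hole inside; upright, 58 mm diameter, 70 mm tall, 150 g. Plug below: z 0 to 12 mm, 40 mm diameter widening to 50, then a 58 mm shoulder that seats on the rim below. Origin: centre of the plug's underside, z up. Outside plain cylinder z 12 to 70; mouth 52 mm wide, 17 deep. The lid seats in it with its origin 58 mm above the funnel's.
- lid: Lid: aluminium disc 58 mm diameter with an upright knob on its middle, upright, 110 g. Plug below: z 0 to 12 mm, 40 mm diameter widening to 50, then a 58 mm shoulder that seats on the rim below. Origin: centre of the plug's underside, z up. Disc from z 12 to 17; knob 20 mm in diameter from z 17 to 44, then a 23 mm head, top at z 53.
- vial: Bystander, to be left alone: small glass vial with a blue cap, 23 mm diameter, 51 mm tall, upright. Origin: centre of the underside, z up.
- dye_bottle: Bystander, to be left alone: small white bottle with a red cap, 34 mm diameter, 67 mm tall, upright. Origin: centre of the underside, z up.
- dish: Bystander, to be left alone: flat closed dish with pink content, 68 mm diameter, 14 mm tall. Origin: centre of the underside, z up.

How it is judged:
On the way, in this order (a step that is already met when the one before it is completed fails the run):
1. the receiver is seated in the stand (horizontal distance between receiver and stand below 0.006 m and z of receiver in the frame of stand between 0.008 and 0.016 m and angle between receiver's own z axis and vertical below 0.08 rad), for 0.2 s.
2. the carrier is seated in the receiver (horizontal distance between carrier and receiver below 0.006 m and z of carrier in the frame of receiver between 0.04 and 0.048 m and angle between carrier's own z axis and vertical below 0.08 rad), for 0.2 s.
3. the funnel is seated in the carrier (horizontal distance between funnel and carrier below 0.006 m and z of funnel in the frame of carrier between 0.024 and 0.032 m and angle between funnel's own z axis and vertical below 0.08 rad), for 0.2 s.
4. the lid is seated in the funnel (horizontal distance between lid and funnel below 0.006 m and z of lid in the frame of funnel between 0.054 and 0.062 m and angle between lid's own z axis and vertical below 0.08 rad), for 0.2 s.
At the end, for the whole second after the job is handed in: From below: receiver in the stand's collar, carrier in the receiver, funnel in the carrier, lid in the funnel; each centred on the one below within 6 mm, within 4 mm of its fully seated height, within 0.08 rad (4.6 degrees) of upright, at rest (under 0.02 m/s) and not touched by the fingers (all of step 1 and all of step 2 and all of step 3 and all of step 4 and linear speed of each of receiver, carrier, funnel, lid below 0.02 m/s and contact force between the fingers and receiver below 0.1 N and contact force between the fingers and carrier below 0.1 N and contact force between the fingers and funnel below 0.1 N and contact force between the fingers and lid below 0.1 N).
It fails at once if the vial is shifted by more than 25 mm or tipped by more than 0.4 rad (distance of vial from where it was at the start of the episode above 0.025 m or angle between vial's own z axis and vertical above 0.4 rad).
It fails at once if the small bottle is shifted by more than 25 mm or tipped by more than 0.4 rad (distance of dye_bottle from where it was at the start of the episode above 0.025 m or angle between dye_bottle's own z axis and vertical above 0.4 rad).
It fails at once if the dish is shifted by more than 25 mm or tipped by more than 0.4 rad (distance of dish from where it was at the start of the episode above 0.025 m or angle between dish's own z axis and vertical above 0.4 rad).
It also fails if it takes over 118 s, if anything falls off the work surface, if the arm or the gripper's body presses on something with over 40 N, if the wrist force passes 120 N, or if a joint passes its speed limit or range.

## Working session

There is one attempt and no reset: what is moved stays moved. The work goes in short steps, Python scripts to look and compute and a tool call to move; the robot and the scene stay as the last step left them, time stands still between calls to the robot, and variables do not carry over. Pictures are saved under pics/ and viewed, about 12 in all and at most 16, crops included, and the job is handed in when it is done.

Besides the shell and the picture viewer there is one more tool, called after ">>>" by a JSON object that holds its "op" and its "data", one argument or row to a line. servo_tool: Moves the arm, as the interface text tells. Its arguments: {"type":"object","properties":{"deltas":{"type":"array"},"claw":{"type":"number"},"force":{"type":"number"}},"required":["deltas"]}

```bash
mkdir -p pics
python3 - <<'E'
from plant import *
import cv2, numpy as np
for c in("side","top"):
    im=read_camera(c); cv2.imwrite(f"pics/{c}0.png",im)
    k=calibration(c); R=np.array(k["R"]);print(c,"cam pos",(-R.T@np.array(k["t"])).round(3),"fwd",R[2].round(2))
    for n in["stand","receiver","carrier","funnel","lid","vial","dye_bottle","dish"]:
        print(n,[(np.round(d["at"],4).tolist(),round(d["p"],2)) for d in recognise(c,n)][:3])
s=get_state();print(s["eef_pos"],s["tcp_rot"],s["time"],s["opening"],grip_depth() if callable(grip_depth) else grip_depth)
E
```

```text
side cam pos [0.386 0.798 0.674] fwd [ 0.18 -0.78 -0.6 ]
stand [([0.4833, 0.2912, 0.0233], 0.72), ([0.6184, 0.0844, 0.0115], 0.68)]
receiver [([0.462, -0.2734, 0.0435], 0.68)]
carrier [([0.4831, 0.2901, 0.0219], 0.84), ([0.6596, -0.0172, 0.0442], 0.3), ([0.6182, 0.0836, 0.0097], 0.29)]
funnel [([0.6661, -0.1455, 0.0523], 0.65)]
lid [([0.4811, -0.0448, 0.0183], 0.7)]
vial [([0.48, 0.1251, 0.0376], 0.72)]
dye_bottle [([0.6613, -0.0162, 0.0447], 0.62)]
dish [([0.4746, -0.1661, 0.0162], 0.95)]
top cam pos [0.433 0.004 1.03 ] fwd [ 0.15  0.   -0.99]
stand [([0.6208, 0.073, 0.0134], 0.7)]
receiver [([0.4597, -0.2988, 0.0174], 0.62)]
carrier [([0.4782, 0.2956, 0.0154], 0.65)]
funnel [([0.6702, -0.1691, 0.0467], 0.55)]
lid [([0.476, -0.0536, 0.0188], 0.67)]
vial [([0.48, 0.1251, 0.0507], 0.61)]
dye_bottle [([0.6535, -0.04, 0.0655], 0.44)]
dish [([0.4823, -0.1711, 0.0127], 0.66)]
[ 0.25588549 -0.62459796  0.23133128] [ 0.39398639  0.58717826 -0.39397965  0.58717667] 0.9 0.9983338005110732 0.0187
```

View pics/top0.png

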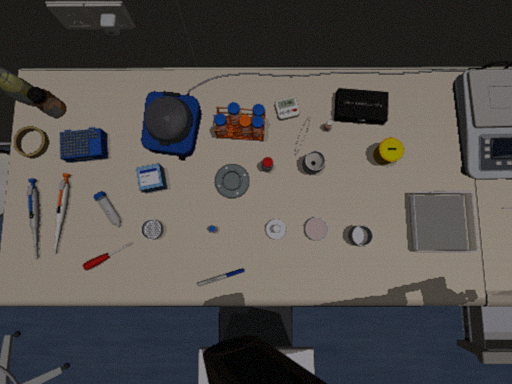

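View pics/side0.png

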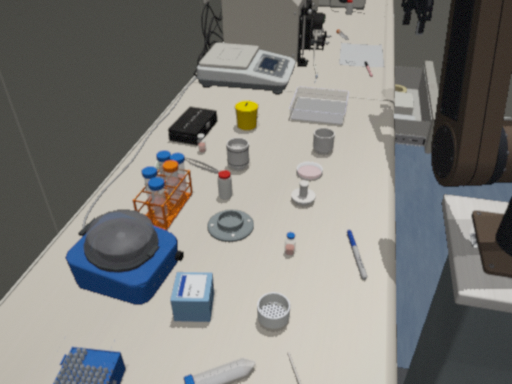

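```bash
cat > fit.py <<'E'
from plant import *
import cv2, numpy as np
from scipy.ndimage import map_coordinates as mc
from scipy.optimize import minimize
A=np.linspace(0,2*np.pi,120,endpoint=False)
# (radius,z,weight) outlines relative to the part's origin
PT={"stand":[(.052,.009),(.029,.024),(.026,.024)],"receiver":[(.029,.056),(.026,.056)],"carrier":[(.029,.040),(.026,.040)],
"funnel":[(.029,.070),(.026,.070)],"lid":[(.029,.017),(.0115,.053)],"vial":[(.0115,.051)],"dye_bottle":[(.010,.067)],"dish":[(.034,.014)]}
def proj(c,X):
    k=calibration(c);p=(np.array(k["R"])@np.asarray(X,float).T).T+np.array(k["t"]);q=(np.array(k["intrinsics"])@p.T).T
    return q[:,:2]/q[:,2:]
def ring(x,y,z,r): return np.c_[x+r*np.cos(A),y+r*np.sin(A),np.full(A.size,z)]
def hull(n,x,y,z0=0):
    P=PT[n]; return [ring(x,y,z0+z,r) for r,z in P]
def grad(im):
    g=cv2.GaussianBlur(im,(0,0),1.0).astype(float)
    return np.sqrt(sum(cv2.Sobel(g[...,i],cv2.CV_64F,1,0)**2+cv2.Sobel(g[...,i],cv2.CV_64F,0,1)**2 for i in range(3)))
def fit(g,c,n,x0,y0,z0=0,w=.012):
    def s(p):
        return sum(mc(g,proj(c,r)[:,::-1].T,order=1).mean() for r in hull(n,p[0],p[1],z0))
    G=np.arange(-w,w+1e-9,.0015)
    b=max(((s((x0+a,y0+d)),x0+a,y0+d) for a in G for d in G))
    o=minimize(lambda p:-s(p),b[1:],method="Nelder-Mead",options=dict(initial_simplex=[b[1:],(b[1]+.001,b[2]),(b[1],b[2]+.001)],xatol=1e-4))
    return o.x,-o.fun
E
python3 - <<'E'
from fit import *
I={"stand":(.62,.078),"receiver":(.461,-.287),"carrier":(.481,.293),"funnel":(.668,-.158),"lid":(.478,-.05),"vial":(.48,.125),"dye_bottle":(.658,-.03),"dish":(.478,-.169)}
T=[]
for c in("top","side"):
    im=cv2.imread(f"pics/{c}0.png");g=grad(im)
    for n,(x,y) in I.items():
        p,s=fit(g,c,n,x,y);print(c,n,p.round(4),round(s))
        u=proj(c,[[p[0],p[1],.03]])[0].astype(int);h=25 if c=="top" else 30
        k=200/(2*h);cr=im[u[1]-h:u[1]+h,u[0]-h:u[0]+h];cr=cv2.resize(cr,(200,200),interpolation=2)
        for r in hull(n,*p): cv2.polylines(cr,[(((proj(c,r)-u+h+.5)*k)-.5).round().astype(int)],True,(0,255,0),1)
        T.append(cr)
cv2.imwrite("pics/f.png",np.vstack([np.hstack(T[i:i+4]) for i in (0,8)]+[np.hstack(T[4:8])])[:600])
E
```

```text
top stand [0.6215 0.0717] 367
top receiver [ 0.4594 -0.2885] 649
top carrier [0.479  0.2948] 339Traceback (most recent call last):
  File "<stdin>", line 7, in <module>
  File "fit.py", line 23, in fit
    o=minimize(lambda p:-s(p),b[1:],method="Nelder-Mead",options=dict(initial_simplex=[b[1:],(b[1]+.001,b[2]),(b[1],b[2]+.001)],xatol=1e-4))
    res = _minimize_neldermead(fun, x0, args, callback, bounds=bounds,
                               **options)
    fxr = func(xr)
    fx = function(np.copy(x), *(wrapper_args + args))
  File "fit.py", line 23, in <lambda>
    o=minimize(lambda p:-s(p),b[1:],method="Nelder-Mead",options=dict(initial_simplex=[b[1:],(b[1]+.001,b[2]),(b[1],b[2]+.001)],xatol=1e-4))
                         ~^^^
  File "fit.py", line 20, in s
    return sum(mc(g,proj(c,r)[:,::-1].T,order=1).mean() for r in hull(n,p[0],p[1],z0))
  File "fit.py", line 20, in <genexpr>
    return sum(mc(g,proj(c,r)[:,::-1].T,order=1).mean() for r in hull(n,p[0],p[1],z0))
                    ~~~~^^^^^
  File "fit.py", line 10, in proj
    k=calibration(c);p=(np.array(k["R"])@np.asarray(X,float).T).T+np.array(k["t"]);q=(np.array(k["intrinsics"])@p.T).T
ValueError: time passes only in moves, steps and waits
```

```bash
sed -i 's/^A=/CAL={c:calibration(c) for c in("top","side")}\nA=/; s/k=calibration(c);p=/k=CAL[c];p=/' fit.py
cat > f0.py <<'E'
from fit import *
I={"stand":(.62,.078),"receiver":(.461,-.287),"carrier":(.481,.293),"funnel":(.668,-.158),"lid":(.478,-.05),"vial":(.48,.125),"dye_bottle":(.658,-.03),"dish":(.478,-.169)}
T=[]
for c in("top","side"):
    im=cv2.imread(f"pics/{c}0.png");g=grad(im)
    for n,(x,y) in I.items():
        p,s=fit(g,c,n,x,y);print(c,n,p.round(4),round(s))
        u=proj(c,[[p[0],p[1],.03]])[0].astype(int);h=25 if c=="top" else 30
        k=150/(2*h);cr=im[u[1]-h:u[1]+h,u[0]-h:u[0]+h];cr=cv2.resize(cr,(150,150),interpolation=2)
        for r in hull(n,*p): cv2.polylines(cr,[(((proj(c,r)-u+h+.5)*k)-.5).round().astype(int)],True,(0,255,0),1)
        T.append(cr)
cv2.imwrite("pics/f.png",np.vstack([np.hstack(T[i:i+4]) for i in (0,4,8,12)]))
E
python3 f0.py
```

```text
top stand [0.6215 0.0717] 367
top receiver [ 0.4594 -0.2885] 649
top carrier [0.479  0.2948] 339
top funnel [ 0.667 -0.163] 474
top lid [ 0.4791 -0.0481] 214
top vial [0.4785 0.1243] 258
top dye_bottle [ 0.6674 -0.0347] 223
top dish [ 0.4804 -0.166 ] 106
side stand [0.6225 0.0733] 648
side receiver [ 0.4618 -0.286 ] 417
side carrier [0.4792 0.2975] 463
side funnel [ 0.6683 -0.16  ] 521
side lid [ 0.4788 -0.0332] 472
side vial [0.48   0.1263] 290
side dye_bottle [ 0.6708 -0.0295] 240
side dish [ 0.4806 -0.1519] 152
```

View pics/f.png

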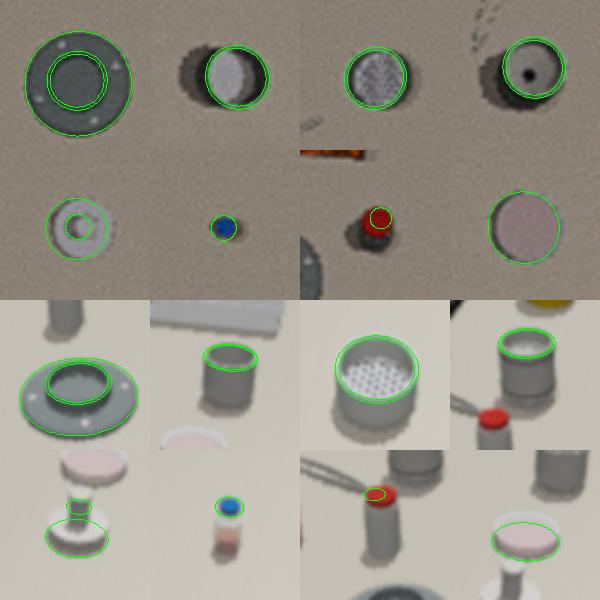

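>>> {"op": "servo_tool", "data": {
  "deltas": [
    [[0.1, 0.18, 0, -0.05], [0.2, 0.36, 0, -0.1], [0.3, 0.54, 0, -0.15], [0.4, 0.72, 0, -0.2], [0.5, 0.9, 0, -0.248]]
  ],
  "claw": 1,
  "force": 60
}}

```text
time: 1.4
eef_pos: [0.3062, -0.5339, 0.2314]
tcp_rot: [-0.501, -0.499, 0.501, -0.499]
contact_force: [-0.5, 0.6, -0.1]
opening: 0.997
```

>>> {"op": "servo_tool", "data": {
  "deltas": [
    [[0.1, 0.18, 0, 0], [0.2, 0.36, 0, 0], [0.3, 0.54, 0, 0], [0.4, 0.72, 0, 0], [0.5, 0.9, 0, 0]]
  ]
}}

```text
time: 1.9
eef_pos: [0.3567, -0.4431, 0.2314]
tcp_rot: [-0.5, -0.5, 0.5, -0.5]
contact_force: [0.0, -0.4, -0.2]
opening: 1.002
```

>>> {"op": "servo_tool", "data": {
  "deltas": [
    [[0.1, 0.18, 0, 0], [0.2, 0.36, 0, 0], [0.3, 0.54, 0, 0], [0.4, 0.72, 0, 0], [0.5, 0.9, 0, 0]]
  ]
}}

```text
time: 2.4
eef_pos: [0.4065, -0.353, 0.2314]
tcp_rot: [0.5, 0.5, -0.5, 0.5]
contact_force: [0.0, -0.4, -0.0]
opening: 1.001
```

>>> {"op": "servo_tool", "data": {
  "deltas": [
    [[0.1, 0.14, -0.2, 0], [0.2, 0.28, -0.4, 0], [0.3, 0.42, -0.6, 0], [0.42, 0.55, -0.8, 0], [0.546, 0.676, -1, 0]]
  ]
}}

```text
time: 2.9
eef_pos: [0.4611, -0.2856, 0.1308]
tcp_rot: [0.5, 0.5, -0.5, 0.5]
contact_force: [0.1, -0.0, 0.5]
opening: 1.001
```

>>> {"op": "servo_tool", "data": {
  "deltas": [
    [[0, 0, -0.12, 0], [0, 0, -0.24, 0], [0, 0, -0.36, 0], [0, -0.01, -0.48, 0], [0, -0.01, -0.58, 0]]
  ]
}}

```text
time: 3.4
eef_pos: [0.4602, -0.2886, 0.0726]
tcp_rot: [-0.5, -0.499, 0.5, -0.5]
contact_force: [0.2, -0.0, -0.8]
opening: 0.998
```

```bash
cat > look.py <<'E'
import sys
from fit import *
# look.py out x y z half : crops of both cameras round a world point
out=sys.argv[1];X=[float(v) for v in sys.argv[2:5]];h=int(sys.argv[5])
T=[]
for c in("top","side"):
    im=read_camera(c);cv2.imwrite(f"pics/{out}_{c}.png",im)
    u=proj(c,[X])[0].round().astype(int);u=np.clip(u,h,[511-h,383-h])
    T.append(cv2.resize(im[u[1]-h:u[1]+h,u[0]-h:u[0]+h],(400,400),interpolation=2));print(c,"origin",u-h,"scale",200/h)
cv2.imwrite(f"pics/{out}.png",np.hstack(T))
s=get_state();print(np.round(s["eef_pos"],4),s["time"],np.round(s["contact_force"],1),s["opening"])
E
python3 look.py a .46 -.287 .06 40
```

```text
top origin [322 195] scale 5.0
side origin [285  92] scale 5.0
[ 0.4593 -0.2876  0.0715] 3.5 [ 0.1  0.7 -1. ] 0.9998718998971989
```

View pics/a.png

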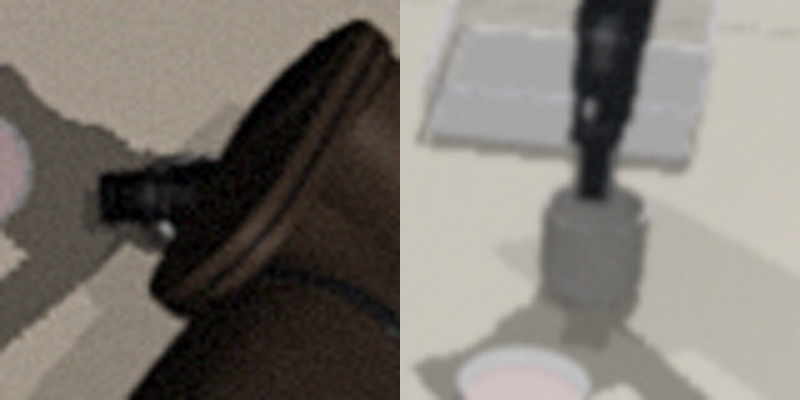

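The finger (column 593) is centred over the receiver in the side view. Going down and gripping.

>>> {"op": "servo_tool", "data": {
  "deltas": [
    [[0, 0, -0.13, 0], [0, 0, -0.27, 0], [0, 0, -0.41, 0], [0, 0, -0.56, 0], [0, 0, -0.56, 0]]
  ]
}}

```text
time: 4.0
eef_pos: [0.4587, -0.2864, 0.0141]
tcp_rot: [0.5, 0.502, -0.5, 0.498]
contact_force: [-0.4, -0.6, -0.5]
opening: 1.002
```

>>> {"op": "servo_tool", "data": {
  "deltas": [
    [[0, 0, 0, 0], [0, 0, 0, 0], [0, 0, 0, 0], [0, 0, 0, 0], [0, 0, 0, 0]]
  ],
  "claw": -1
}}

```text
time: 4.5
eef_pos: [0.4614, -0.2887, 0.0185]
tcp_rot: [0.5, 0.499, -0.5, 0.501]
contact_force: [0.8, 0.2, 3.5]
opening: 0.653
```

>>> {"op": "servo_tool", "data": {
  "deltas": [
    [[0, 0, 0, 0], [0, 0, 0, 0], [0, 0, 0, 0], [0, 0, 0, 0], [0, 0, 0, 0]]
  ]
}}

```text
time: 5.0
eef_pos: [0.4613, -0.2887, 0.0184]
tcp_rot: [0.5, 0.499, -0.5, 0.501]
contact_force: [0.3, -0.3, 5.6]
opening: 0.658
```

>>> {"op": "servo_tool", "data": {
  "deltas": [
    [[0, 0, 0.1, 0], [0, 0, 0.3, 0], [0, 0, 0.5, 0], [0, 0, 0.75, 0], [0, 0, 1, 0]]
  ]
}}

```text
time: 5.5
eef_pos: [0.4593, -0.2869, 0.117]
tcp_rot: [0.5, 0.501, -0.5, 0.498]
contact_force: [0.3, 0.3, -1.4]
opening: 0.661
```

```bash
python3 look.py b .46 -.287 .1 40
```

```text
top origin [326 195] scale 5.0
side origin [286  79] scale 5.0
[ 0.4619 -0.2892  0.1206] 5.6 [-0.1 -0.9 -1.3] 0.656319108914401
```

View pics/b.png

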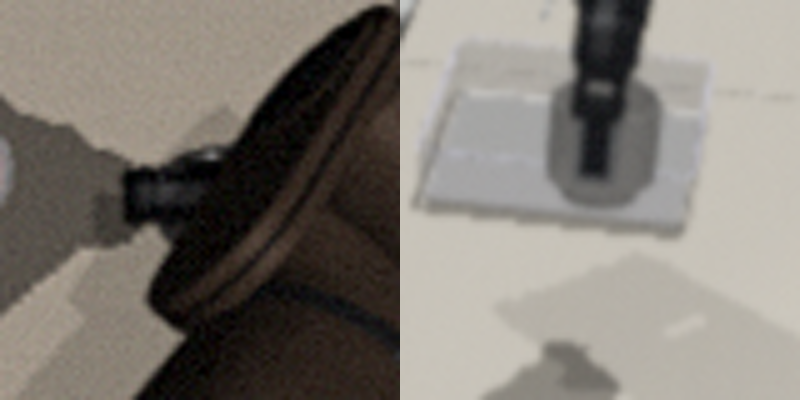

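>>> {"op": "servo_tool", "data": {
  "deltas": [
    [[0.08, 0.18, 0, 0], [0.16, 0.36, 0, 0], [0.24, 0.54, 0, 0], [0.32, 0.72, 0, 0], [0.4, 0.9, 0, 0]]
  ]
}}

```text
time: 6.1
eef_pos: [0.4993, -0.1964, 0.1149]
tcp_rot: [0.5, 0.501, -0.501, 0.498]
contact_force: [0.2, 0.6, -1.8]
opening: 0.658
```

>>> {"op": "servo_tool", "data": {
  "deltas": [
    [[0.08, 0.18, 0, 0], [0.16, 0.36, 0, 0], [0.24, 0.54, 0, 0], [0.32, 0.72, 0, 0], [0.4, 0.9, 0, 0]]
  ]
}}

```text
time: 6.6
eef_pos: [0.5392, -0.1066, 0.1149]
tcp_rot: [0.5, 0.501, -0.501, 0.498]
contact_force: [-0.0, 0.2, -0.9]
opening: 0.66
```

>>> {"op": "servo_tool", "data": {
  "deltas": [
    [[0.08, 0.18, 0, 0], [0.16, 0.36, 0, 0], [0.24, 0.54, 0, 0], [0.32, 0.72, 0, 0], [0.4, 0.9, 0, 0]]
  ]
}}

```text
time: 7.1
eef_pos: [0.5791, -0.0169, 0.1147]
tcp_rot: [0.499, 0.501, -0.501, 0.499]
contact_force: [0.5, -0.4, -0.7]
opening: 0.657
```

>>> {"op": "servo_tool", "data": {
  "deltas": [
    [[0.1, 0.2, 0, 0], [0.2, 0.4, 0, 0], [0.3, 0.6, 0, 0], [0.4, 0.8, 0, 0], [0.42, 0.9, -0.1, 0]]
  ]
}}

```text
time: 7.6
eef_pos: [0.623, 0.0735, 0.1064]
tcp_rot: [0.5, 0.5, -0.5, 0.5]
contact_force: [0.6, 0.1, -2.0]
opening: 0.653
```

>>> {"op": "servo_tool", "data": {
  "deltas": [
    [[0, 0, -0.15, 0], [0, 0, -0.3, 0], [0, 0, -0.4, 0], [0, 0, -0.47, 0], [0, 0, -0.47, 0]]
  ]
}}

```text
time: 8.1
eef_pos: [0.6213, 0.0713, 0.0584]
tcp_rot: [-0.5, -0.5, 0.501, -0.499]
contact_force: [0.5, 0.3, -1.8]
opening: 0.659
```

```bash
python3 look.py c .622 .0725 .04 45; python3 -c "
from plant import *
import numpy as np
L=[]
for i in range(6): read_camera('top');L.append(get_state()['eef_pos'])
print(np.mean(L,0),np.std(L,0))"
```

```text
top origin [186 133] scale 4.444444444444445
side origin [185 168] scale 4.444444444444445
[0.6227 0.0715 0.0605] 8.2 [-1.   0.9 -2.1] 0.6570259301590837
[0.62312575 0.07183352 0.06120939] [0.00012109 0.00011854 0.00013593]
```

View pics/c.png

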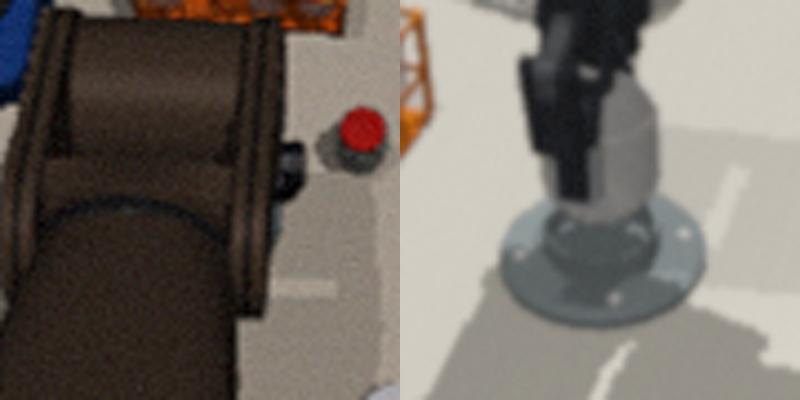

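>>> {"op": "servo_tool", "data": {
  "deltas": [
    [[0, 0, -0.06, 0], [0, 0, -0.12, 0], [0, 0, -0.18, 0], [0, 0, -0.24, 0], [0, 0, -0.27, 0]]
  ]
}}

```text
time: 9.0
eef_pos: [0.6218, 0.072, 0.032]
tcp_rot: [-0.5, -0.5, 0.501, -0.499]
contact_force: [-0.5, 0.4, -2.2]
opening: 0.655
```

>>> {"op": "servo_tool", "data": {
  "deltas": [
    [[0, 0, -0.02, 0], [0, 0, -0.04, 0], [0, 0, -0.06, 0], [0, 0, -0.07, 0], [0, 0, -0.07, 0]]
  ]
}}

```text
time: 9.5
eef_pos: [0.6236, 0.072, 0.0304]
tcp_rot: [0.5, 0.5, -0.5, 0.5]
contact_force: [-7.8, -0.6, 12.9]
opening: 0.658
```

>>> {"op": "servo_tool", "data": {
  "deltas": [
    [[0, 0, 0, 0], [0, 0, 0, 0], [0, 0, 0, 0], [0, 0, 0, 0], [0, 0, 0, 0]]
  ],
  "claw": 1
}}

```text
time: 10.0
eef_pos: [0.6224, 0.072, 0.0259]
tcp_rot: [-0.5, -0.5, 0.5, -0.5]
contact_force: [0.2, -0.1, 0.6]
opening: 0.997
```

>>> {"op": "servo_tool", "data": {
  "deltas": [
    [[0, 0, 0.1, 0], [0, 0, 0.3, 0], [0, 0, 0.5, 0], [0, 0, 0.75, 0], [0, 0, 1, 0]]
  ]
}}

```text
time: 10.5
eef_pos: [0.6224, 0.072, 0.1277]
tcp_rot: [0.5, 0.5, -0.5, 0.5]
contact_force: [0.7, 0.6, -0.5]
opening: 1.0
```

>>> {"op": "servo_tool", "data": {
  "deltas": [
    [[-0.1, 0.2, 0.05, 0], [-0.2, 0.4, 0.1, 0], [-0.3, 0.6, 0.1, 0], [-0.4, 0.8, 0.1, 0], [-0.5, 1, 0.1, 0]]
  ]
}}

```text
time: 11.0
eef_pos: [0.5722, 0.1728, 0.1373]
tcp_rot: [0.501, 0.5, -0.5, 0.5]
contact_force: [0.5, -0.3, 0.7]
opening: 0.998
```

```bash
python3 look.py d .622 .0725 .06 35
python3 - <<'E'
from fit import *
for c in("top","side"):
    g=grad(cv2.imread(f"pics/d_{c}.png"));print(c,fit(g,c,"receiver",.622,.0725,.012),fit(g,c,"carrier",.479,.296))
E
```

```text
top origin [195 142] scale 5.714285714285714
side origin [194 170] scale 5.714285714285714
[0.5714 0.174  0.137 ] 11.1 [-0.  -0.  -0.2] 0.9995855531812772
top (array([0.62022849, 0.07263772]), np.float64(489.41670681449557)) (array([0.49954925, 0.30887166]), np.float64(54.29869105245559))
side (array([0.62597055, 0.06747387]), np.float64(488.00385638824037)) (array([0.47910646, 0.29866682]), np.float64(220.73986966834693))
```

View pics/d.png

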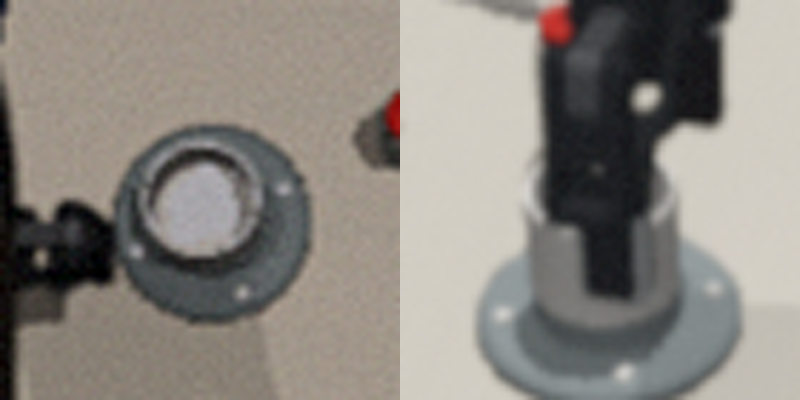

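>>> {"op": "servo_tool", "data": {
  "deltas": [
    [[-0.1, 0.13, 0, 0], [-0.2, 0.26, 0, 0], [-0.3, 0.39, 0, 0], [-0.4, 0.52, 0, 0], [-0.5, 0.64, 0, 0]]
  ]
}}

```text
time: 11.6
eef_pos: [0.5215, 0.2371, 0.1363]
tcp_rot: [-0.5, -0.5, 0.5, -0.5]
contact_force: [0.6, -0.2, -0.0]
opening: 0.998
```

>>> {"op": "servo_tool", "data": {
  "deltas": [
    [[-0.1, 0.13, -0.1, 0], [-0.2, 0.26, -0.25, 0], [-0.3, 0.39, -0.45, 0], [-0.4, 0.5, -0.65, 0], [-0.435, 0.595, -0.77, 0]]
  ]
}}

```text
time: 12.1
eef_pos: [0.4758, 0.2959, 0.0559]
tcp_rot: [-0.498, -0.501, 0.502, -0.499]
contact_force: [-0.7, 0.7, -0.6]
opening: 1.0
```

```bash
python3 look.py e .56 .18 .05 80
python3 - <<'E'
from fit import *
from scipy.optimize import minimize
for c in("top","side"):
    g=grad(cv2.imread(f"pics/e_{c}.png"))
    for z in(.004,.008,.012,.016,.020): p,s=fit(g,c,"receiver",.622,.0725,z);print(c,z,p.round(4),round(s))
E
```

```text
top origin [112 119] scale 2.5
side origin [165 168] scale 2.5
[0.4763 0.2959 0.0561] 12.2 [-0.1  0.5 -0.4] 1.0024818243936613
top 0.004 [0.6217 0.0734] 478
top 0.008 [0.6209 0.073 ] 476
top 0.012 [0.6202 0.0726] 473
top 0.016 [0.6195 0.0723] 470
top 0.02 [0.6188 0.0719] 466
side 0.004 [0.6244 0.0679] 391
side 0.008 [0.6226 0.0727] 390
side 0.012 [0.6211 0.0775] 388
side 0.016 [0.6196 0.0824] 386
side 0.02 [0.618  0.0871] 384
```

View pics/e.png

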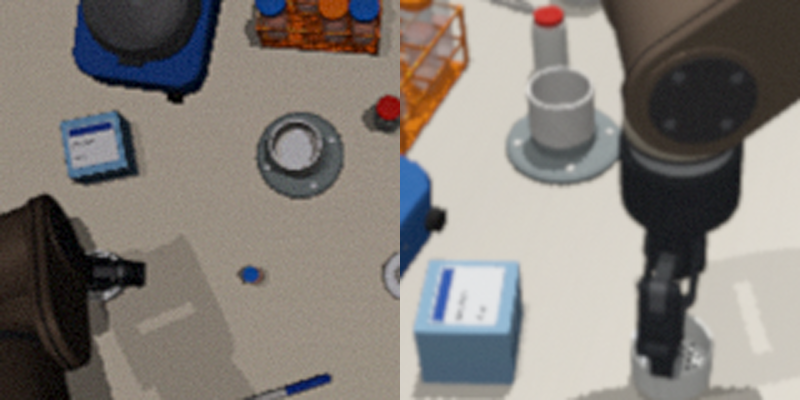

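>>> {"op": "servo_tool", "data": {
  "deltas": [
    [[0.01, 0, -0.13, 0], [0.01, 0, -0.26, 0], [0.01, 0, -0.38, 0], [0.01, 0, -0.47, 0], [0.01, 0, -0.47, 0]]
  ]
}}

```text
time: 12.7
eef_pos: [0.4789, 0.2947, 0.0104]
tcp_rot: [-0.499, -0.5, 0.501, -0.499]
contact_force: [-0.1, -1.0, 0.0]
opening: 1.001
```

>>> {"op": "servo_tool", "data": {
  "deltas": [
    [[0, 0, 0, 0], [0, 0, 0, 0], [0, 0, 0, 0], [0, 0, 0, 0], [0, 0, 0, 0]]
  ],
  "claw": -1
}}

```text
time: 13.2
eef_pos: [0.4811, 0.2959, 0.0136]
tcp_rot: [0.501, 0.499, -0.499, 0.5]
contact_force: [0.4, 0.1, 5.1]
opening: 0.663
```

>>> {"op": "servo_tool", "data": {
  "deltas": [
    [[0, 0, 0, 0], [0, 0, 0, 0], [0, 0, 0, 0], [0, 0, 0, 0], [0, 0, 0, 0]]
  ]
}}

```text
time: 13.7
eef_pos: [0.4811, 0.2959, 0.0136]
tcp_rot: [0.501, 0.499, -0.499, 0.5]
contact_force: [0.7, 0.2, 6.3]
opening: 0.658
```

>>> {"op": "servo_tool", "data": {
  "deltas": [
    [[0, 0, 0.1, 0], [0, 0, 0.3, 0], [0, 0, 0.5, 0], [0, 0, 0.75, 0], [0, 0, 1, 0]]
  ]
}}

```text
time: 14.2
eef_pos: [0.4788, 0.2951, 0.1124]
tcp_rot: [-0.499, -0.5, 0.501, -0.499]
contact_force: [0.8, 0.2, -0.8]
opening: 0.665
```

```bash
python3 look.py f .479 .296 .12 45
```

```text
top origin [ 96 182] scale 4.444444444444445
side origin [229 228] scale 4.444444444444445
[0.4819 0.2964 0.116 ] 14.3 [ 0.6  0.2 -0.8] 0.6616160467167909
```

View pics/f.png

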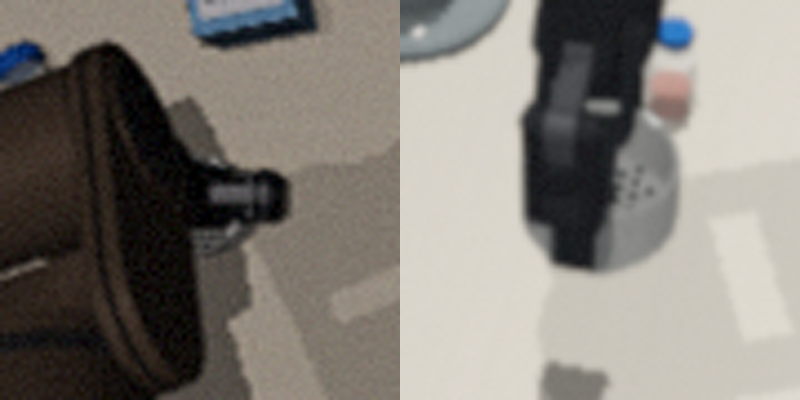

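>>> {"op": "servo_tool", "data": {
  "deltas": [
    [[0.09, -0.15, 0, 0], [0.19, -0.3, 0, 0], [0.28, -0.45, 0, 0], [0.38, -0.6, 0, 0], [0.47, -0.745, 0, 0]]
  ]
}}

```text
time: 14.8
eef_pos: [0.5261, 0.22, 0.1103]
tcp_rot: [-0.499, -0.5, 0.501, -0.499]
contact_force: [0.2, -0.1, -0.6]
opening: 0.664
```

>>> {"op": "servo_tool", "data": {
  "deltas": [
    [[0.09, -0.15, 0, 0], [0.19, -0.3, 0, 0], [0.28, -0.45, 0, 0], [0.38, -0.6, 0, 0], [0.47, -0.745, 0, 0]]
  ]
}}

```text
time: 15.3
eef_pos: [0.5749, 0.1451, 0.1124]
tcp_rot: [0.5, 0.5, -0.5, 0.5]
contact_force: [-0.0, 1.2, -0.8]
opening: 0.662
```

>>> {"op": "servo_tool", "data": {
  "deltas": [
    [[0.1, -0.16, 0, 0], [0.2, -0.33, 0, 0], [0.32, -0.5, 0, 0], [0.42, -0.68, 0, 0], [0.48, -0.745, 0, 0]]
  ]
}}

```text
time: 15.8
eef_pos: [0.6233, 0.0697, 0.1124]
tcp_rot: [0.501, 0.499, -0.501, 0.5]
contact_force: [-0.2, 0.8, -1.8]
opening: 0.665
```

```bash
python3 look.py g .622 .0725 .09 40; python3 -c "
from plant import *
import numpy as np
L=[]
for i in range(4): read_camera('top');L.append(get_state()['eef_pos'])
print(np.mean(L,0),np.std(L,0))"
```

```text
top origin [189 135] scale 5.0
side origin [189 154] scale 5.0
[0.6229 0.0707 0.1124] 15.9 [-0.1  0.1 -0.1] 0.6632159520562634
[0.62178523 0.07224096 0.11212722] [3.01131251e-04 4.36454962e-04 4.37592035e-05]
```

View pics/g.png

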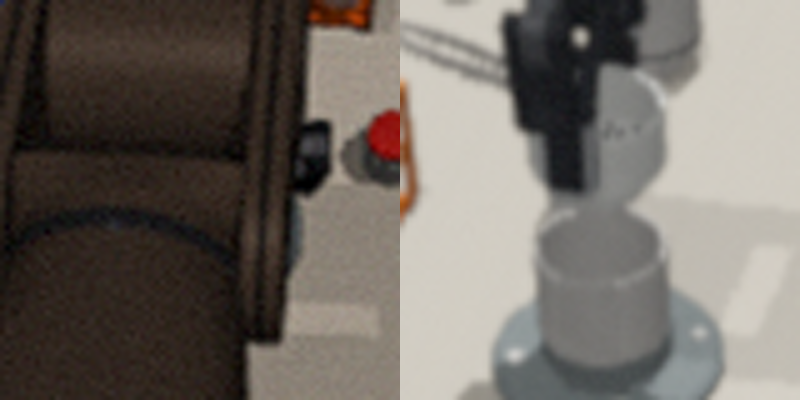

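>>> {"op": "servo_tool", "data": {
  "deltas": [
    [[-0.01, 0, -0.08, 0], [-0.01, 0, -0.16, 0], [-0.01, 0, -0.24, 0], [-0.01, 0, -0.3, 0], [-0.01, 0, -0.36, 0]]
  ]
}}

```text
time: 16.6
eef_pos: [0.6206, 0.0721, 0.0753]
tcp_rot: [-0.5, -0.5, 0.5, -0.5]
contact_force: [1.4, 0.2, -0.9]
opening: 0.666
```

>>> {"op": "servo_tool", "data": {
  "deltas": [
    [[0, 0, -0.03, 0], [0, 0, -0.05, 0], [0, 0, -0.07, 0], [0, 0, -0.09, 0], [0, 0, -0.09, 0]]
  ]
}}

```text
time: 17.1
eef_pos: [0.622, 0.072, 0.0695]
tcp_rot: [0.501, 0.499, -0.5, 0.5]
contact_force: [-2.7, 0.3, 5.8]
opening: 0.66
```

>>> {"op": "servo_tool", "data": {
  "deltas": [
    [[0, 0, 0, 0], [0, 0, 0, 0], [0, 0, 0, 0], [0, 0, 0, 0], [0, 0, 0, 0]]
  ],
  "claw": 1
}}

```text
time: 17.6
eef_pos: [0.6208, 0.072, 0.0671]
tcp_rot: [-0.5, -0.5, 0.5, -0.5]
contact_force: [-0.3, -0.3, 0.3]
opening: 1.0
```

>>> {"op": "servo_tool", "data": {
  "deltas": [
    [[0, 0, 0.1, 0], [0, 0, 0.3, 0], [0, 0, 0.5, 0], [0, 0, 0.75, 0], [0, 0, 0.9, 0]]
  ]
}}

```text
time: 18.1
eef_pos: [0.6221, 0.072, 0.1604]
tcp_rot: [0.501, 0.499, -0.499, 0.501]
contact_force: [0.8, 0.3, 1.5]
opening: 0.997
```

>>> {"op": "servo_tool", "data": {
  "deltas": [
    [[0.03, -0.16, 0, 0], [0.06, -0.32, 0, 0], [0.09, -0.48, 0, 0], [0.12, -0.64, 0, 0], [0.15, -0.8, 0, 0]]
  ]
}}

```text
time: 18.6
eef_pos: [0.6356, -0.0099, 0.156]
tcp_rot: [-0.5, -0.5, 0.501, -0.499]
contact_force: [-0.3, -0.1, -0.1]
opening: 0.998
```

>>> {"op": "servo_tool", "data": {
  "deltas": [
    [[0.03, -0.16, 0, 0], [0.06, -0.32, 0, 0], [0.09, -0.48, 0, 0], [0.12, -0.64, 0, 0], [0.15, -0.8, 0, 0]]
  ]
}}

```text
time: 19.1
eef_pos: [0.6513, -0.0894, 0.1574]
tcp_rot: [0.5, 0.5, -0.5, 0.5]
contact_force: [0.1, -0.0, 0.3]
opening: 1.0
```

>>> {"op": "servo_tool", "data": {
  "deltas": [
    [[0.03, -0.16, -0.12, 0], [0.06, -0.32, -0.25, 0], [0.09, -0.48, -0.4, 0], [0.12, -0.64, -0.55, 0], [0.16, -0.74, -0.62, 0]]
  ]
}}

```text
time: 19.6
eef_pos: [0.6656, -0.1631, 0.0917]
tcp_rot: [-0.5, -0.501, 0.501, -0.498]
contact_force: [0.0, 0.7, -0.1]
opening: 1.0
```

```bash
python3 look.py h .645 -.05 .06 80
python3 - <<'E'
from fit import *
print(get_state()["eef_pos"])
for c in("top","side"):
    g=grad(cv2.imread(f"pics/h_{c}.png"))
    for z in(.052,.056,.060,.064): p,s=fit(g,c,"carrier",.6215,.0725,z);print(c,z,p.round(4),round(s))
E
```

```text
top origin [194  89] scale 2.5
side origin [155  92] scale 2.5
[ 0.6662 -0.1632  0.0927] 19.7 [-0.3  0.5  0.6] 0.9971213437456575
[ 0.66622818 -0.16322821  0.09273737]
top 0.052 [0.6185 0.0724] 489
top 0.056 [0.6179 0.0723] 489
top 0.06 [0.6173 0.0721] 489
top 0.064 [0.6166 0.0719] 489
side 0.052 [0.6212 0.0719] 344
side 0.056 [0.6197 0.0768] 341
side 0.06 [0.6183 0.0818] 337
side 0.064 [0.6167 0.0868] 333
```

View pics/h.png

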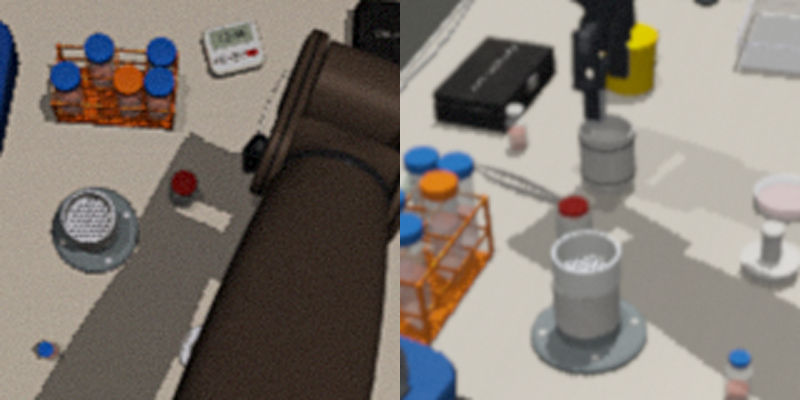

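>>> {"op": "servo_tool", "data": {
  "deltas": [
    [[0.01, 0.01, -0.18, 0], [0.01, 0.01, -0.36, 0], [0.01, 0.01, -0.54, 0], [0.01, 0.01, -0.68, 0], [0.01, 0.01, -0.68, 0]]
  ]
}}

```text
time: 20.2
eef_pos: [0.6656, -0.1596, 0.0232]
tcp_rot: [0.499, 0.502, -0.501, 0.498]
contact_force: [0.3, 0.1, 1.0]
opening: 1.002
```

>>> {"op": "servo_tool", "data": {
  "deltas": [
    [[0, 0, 0, 0], [0, 0, 0, 0], [0, 0, 0, 0], [0, 0, 0, 0], [0, 0, 0, 0]]
  ],
  "claw": -1
}}

```text
time: 20.7
eef_pos: [0.6691, -0.1614, 0.029]
tcp_rot: [0.501, 0.499, -0.5, 0.501]
contact_force: [0.6, -0.7, 4.6]
opening: 0.672
```

>>> {"op": "servo_tool", "data": {
  "deltas": [
    [[0, 0, 0, 0], [0, 0, 0, 0], [0, 0, 0, 0], [0, 0, 0, 0], [0, 0, 0, 0]]
  ]
}}

```text
time: 21.2
eef_pos: [0.6691, -0.1615, 0.029]
tcp_rot: [0.501, 0.499, -0.5, 0.501]
contact_force: [-0.7, -0.8, 5.7]
opening: 0.672
```

>>> {"op": "servo_tool", "data": {
  "deltas": [
    [[0, 0, 0.1, 0], [0, 0, 0.3, 0], [0, 0, 0.5, 0], [0, 0, 0.75, 0], [0, 0, 1, 0]]
  ]
}}

```text
time: 21.7
eef_pos: [0.6667, -0.1604, 0.1267]
tcp_rot: [0.5, 0.501, -0.501, 0.499]
contact_force: [0.5, 0.3, -1.1]
opening: 0.673
```

>>> {"op": "servo_tool", "data": {
  "deltas": [
    [[0, 0, 0.1, 0], [0, 0, 0.15, 0], [0, 0, 0.2, 0], [0, 0, 0.25, 0], [0, 0, 0.3, 0]]
  ]
}}

```text
time: 22.2
eef_pos: [0.6673, -0.1607, 0.1561]
tcp_rot: [0.5, 0.501, -0.501, 0.499]
contact_force: [0.1, 0.2, -1.7]
opening: 0.672
```

>>> {"op": "servo_tool", "data": {
  "deltas": [
    [[-0.03, 0.16, 0, 0], [-0.06, 0.32, 0, 0], [-0.09, 0.48, 0, 0], [-0.12, 0.64, 0, 0], [-0.15, 0.8, 0, 0]]
  ]
}}

```text
time: 22.7
eef_pos: [0.6525, -0.079, 0.1571]
tcp_rot: [0.5, 0.5, -0.5, 0.5]
contact_force: [0.4, 0.3, -0.9]
opening: 0.674
```

>>> {"op": "servo_tool", "data": {
  "deltas": [
    [[-0.03, 0.16, 0, 0], [-0.06, 0.32, 0, 0], [-0.09, 0.48, 0, 0], [-0.12, 0.64, 0, 0], [-0.15, 0.8, 0, 0]]
  ]
}}

```text
time: 23.2
eef_pos: [0.6377, 0.0003, 0.1574]
tcp_rot: [0.5, 0.5, -0.5, 0.5]
contact_force: [0.1, -0.4, -1.1]
opening: 0.666
```

>>> {"op": "servo_tool", "data": {
  "deltas": [
    [[-0.04, 0.18, 0, 0], [-0.08, 0.36, 0, 0], [-0.12, 0.54, 0, 0], [-0.165, 0.68, 0, 0], [-0.165, 0.735, 0, 0]]
  ]
}}

```text
time: 23.7
eef_pos: [0.6208, 0.0744, 0.1572]
tcp_rot: [0.5, 0.5, -0.5, 0.5]
contact_force: [-1.0, 0.4, -1.7]
opening: 0.668
```

```bash
python3 look.py i .622 .0725 .12 45; python3 -c "
from plant import *
import numpy as np
L=[]
for i in range(4): read_camera('top');L.append(get_state()['eef_pos'])
print(np.mean(L,0),np.std(L,0))"
```

```text
top origin [184 127] scale 4.444444444444445
side origin [183 138] scale 4.444444444444445
[0.6214 0.0734 0.1574] 23.8 [-0.2 -0.2 -1. ] 0.6713093579869043
[0.62169831 0.0721487  0.15737623] [5.66024877e-05 3.33045404e-04 6.70247526e-06]
```

View pics/i.png

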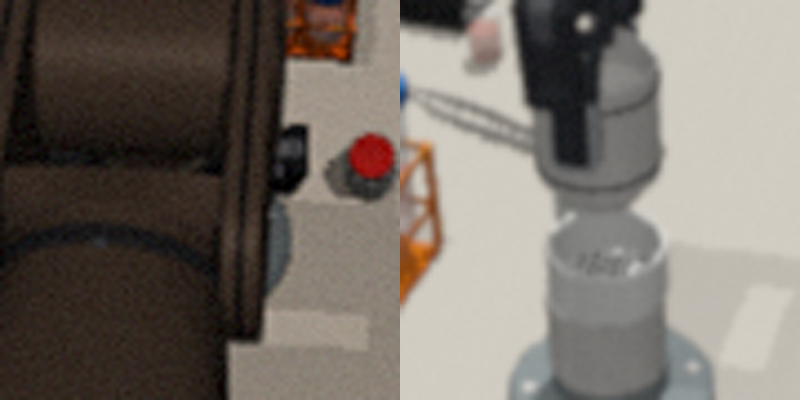

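Run:
```python
from fit import *
for n,z in(("funnel shoulder",.141),("funnel top",.199),("carrier rim",.096),("carrier shoulder",.068)):
  for x in(.6197,.6227):
    q=(proj("side",ring(x,.0745,z,.029))-[183,138]+.5)*4.444;print(n,x,q.min(0).round(),q.max(0).round(),((q.min(0)+q.max(0))/2).round(1))
im=cv2.imread("pics/i_side.png")
g=cv2.cvtColor(im,6)
for r in(170,178,183): print(r,g[r,300-185+183-150:] [:0])
for rr in(110,140,165,178,260,290): 
    r=int(rr/4.444+138); print(rr,g[r,183+28:183+64].tolist())
```

```text
funnel shoulder 0.6197 [141. 132.] [268. 205.] [204.9 168.4]
funnel shoulder 0.6227 [135. 131.] [262. 204.] [198.5 167.5]
funnel top 0.6197 [133.  25.] [265.  96.] [199.2  60.4]
funnel top 0.6227 [126.  24.] [259.  95.] [192.6  59.6]
carrier rim 0.6197 [147. 209.] [271. 284.] [209.  246.7]
carrier rim 0.6227 [141. 208.] [265. 283.] [202.8 245.9]
carrier shoulder 0.6197 [151. 255.] [272. 331.] [211.4 293.3]
carrier shoulder 0.6227 [145. 255.] [266. 330.] [205.4 292.4]
170 []
178 []
183 []
110 [163, 119, 76, 59, 59, 44, 31, 27, 29, 26, 28, 26, 22, 42, 78, 82, 85, 101, 108, 106, 94, 91, 90, 83, 87, 94, 103, 106, 106, 121, 160, 194, 203, 204, 203, 204]
140 [141, 136, 117, 110, 110, 98, 65, 34, 25, 33, 27, 27, 27, 43, 72, 91, 91, 94, 112, 117, 117, 115, 114, 114, 113, 111, 110, 110, 107, 107, 140, 187, 202, 204, 204, 204]
165 [204, 195, 151, 106, 104, 108, 103, 90, 79, 73, 66, 58, 58, 60, 74, 92, 103, 113, 117, 118, 120, 119, 119, 116, 114, 112, 111, 109, 99, 89, 132, 188, 202, 204, 204, 203]
178 [205, 204, 197, 167, 125, 95, 87, 93, 103, 106, 110, 112, 114, 114, 113, 116, 116, 118, 118, 119, 117, 114, 113, 107, 94, 87, 85, 96, 113, 154, 188, 202, 204, 204, 204, 204]
260 [205, 204, 205, 200, 184, 157, 150, 144, 132, 128, 132, 130, 116, 114, 126, 118, 121, 125, 119, 124, 122, 121, 134, 135, 148, 146, 124, 126, 146, 172, 166, 148, 166, 182, 185, 187]
290 [204, 204, 204, 202, 189, 154, 129, 125, 128, 130, 132, 131, 130, 130, 131, 132, 133, 133, 132, 135, 133, 132, 132, 134, 136, 134, 132, 130, 129, 126, 121, 135, 165, 182, 186, 186]
```

>>> {"op": "servo_tool", "data": {
  "deltas": [
    [[-0.02, 0, -0.08, 0], [-0.02, 0, -0.16, 0], [-0.02, 0, -0.24, 0], [-0.02, 0, -0.32, 0], [-0.02, 0, -0.38, 0]]
  ]
}}

```text
time: 24.5
eef_pos: [0.619, 0.0725, 0.1179]
tcp_rot: [-0.5, -0.5, 0.501, -0.499]
contact_force: [0.4, -0.1, -1.7]
opening: 0.671
```

>>> {"op": "servo_tool", "data": {
  "deltas": [
    [[0, 0, -0.03, 0], [0, 0, -0.05, 0], [0, 0, -0.07, 0], [0, 0, -0.09, 0], [0, 0, -0.09, 0]]
  ]
}}

```text
time: 25.0
eef_pos: [0.6202, 0.0725, 0.1129]
tcp_rot: [0.5, 0.5, -0.5, 0.5]
contact_force: [-3.5, -0.8, 6.7]
opening: 0.675
```

>>> {"op": "servo_tool", "data": {
  "deltas": [
    [[0, 0, 0, 0], [0, 0, 0, 0], [0, 0, 0, 0], [0, 0, 0, 0], [0, 0, 0, 0]]
  ],
  "claw": 1
}}

```text
time: 25.5
eef_pos: [0.6195, 0.0725, 0.1101]
tcp_rot: [-0.5, -0.5, 0.5, -0.5]
contact_force: [0.3, -0.4, 0.5]
opening: 1.004
```

>>> {"op": "servo_tool", "data": {
  "deltas": [
    [[0, 0, 0.1, 0], [0, 0, 0.3, 0], [0, 0, 0.5, 0], [0, 0, 0.75, 0], [0, 0, 1, 0]]
  ]
}}

```text
time: 26.0
eef_pos: [0.6195, 0.0725, 0.2119]
tcp_rot: [0.5, 0.5, -0.5, 0.5]
contact_force: [1.3, -0.6, -0.0]
opening: 1.005
```

>>> {"op": "servo_tool", "data": {
  "deltas": [
    [[-0.14, -0.12, 0, 0], [-0.28, -0.24, 0, 0], [-0.42, -0.36, 0, 0], [-0.56, -0.48, 0, 0], [-0.71, -0.6, 0, 0]]
  ]
}}

```text
time: 26.5
eef_pos: [0.5481, 0.012, 0.2112]
tcp_rot: [0.5, 0.5, -0.5, 0.5]
contact_force: [-0.3, 0.1, 0.5]
opening: 1.001
```

>>> {"op": "servo_tool", "data": {
  "deltas": [
    [[-0.14, -0.12, -0.1, 0], [-0.28, -0.24, -0.3, 0], [-0.42, -0.36, -0.5, 0], [-0.56, -0.48, -0.75, 0], [-0.7, -0.6, -1, 0]]
  ]
}}

```text
time: 27.0
eef_pos: [0.4785, -0.0481, 0.1107]
tcp_rot: [0.501, 0.499, -0.5, 0.501]
contact_force: [-0.5, -0.2, -0.1]
opening: 0.996
```

>>> {"op": "servo_tool", "data": {
  "deltas": [
    [[0, 0, -0.05, 0], [0, 0, -0.1, 0], [0, 0, -0.15, 0], [0, 0, -0.2, 0], [0, 0, -0.3, 0]]
  ]
}}

```text
time: 27.5
eef_pos: [0.4802, -0.0476, 0.0814]
tcp_rot: [0.501, 0.499, -0.499, 0.501]
contact_force: [-0.1, -0.5, -0.4]
opening: 0.996
```

```bash
python3 look.py j .55 .01 .06 75
python3 - <<'E'
from fit import *
print(get_state()["eef_pos"])
for c in("top","side"):
    g=grad(cv2.imread(f"pics/j_{c}.png"))
    for z in(.080,.084,.088,.092): p,s=fit(g,c,"funnel",.6215,.0725,z);print(c,z,p.round(4),round(s))
E
```

```text
top origin [177 127] scale 2.6666666666666665
side origin [194 118] scale 2.6666666666666665
[ 0.4779 -0.047   0.0791] 27.6 [ 0.2 -0.4 -0.3] 1.0032252516107425
[ 0.47788325 -0.04698727  0.0790929 ]
top 0.08 [0.6194 0.0734] 455
top 0.084 [0.6186 0.073 ] 459
top 0.088 [0.6178 0.0728] 462
top 0.092 [0.6169 0.0725] 464
side 0.08 [0.6218 0.0716] 515
side 0.084 [0.62   0.0772] 514
side 0.088 [0.6183 0.0827] 512
side 0.092 [0.6166 0.0883] 509
```

View pics/j.png

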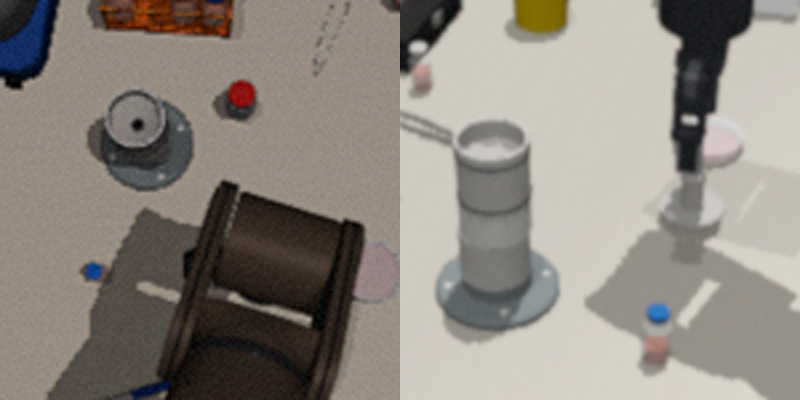

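>>> {"op": "servo_tool", "data": {
  "deltas": [
    [[0, 0, -0.15, 0], [0, 0, -0.3, 0], [0, 0, -0.45, 0], [0, 0, -0.57, 0], [0, 0, -0.57, 0]]
  ]
}}

```text
time: 28.1
eef_pos: [0.4771, -0.047, 0.0216]
tcp_rot: [0.5, 0.501, -0.501, 0.499]
contact_force: [-0.0, 0.8, -0.2]
opening: 0.998
```

>>> {"op": "servo_tool", "data": {
  "deltas": [
    [[0, 0, 0, 0], [0, 0, 0, 0], [0, 0, 0, 0], [0, 0, 0, 0], [0, 0, 0, 0]]
  ],
  "claw": -1
}}

```text
time: 28.6
eef_pos: [0.4791, -0.0479, 0.024]
tcp_rot: [0.5, 0.499, -0.5, 0.5]
contact_force: [-0.6, -0.9, 2.0]
opening: 0.228
```

>>> {"op": "servo_tool", "data": {
  "deltas": [
    [[0, 0, 0, 0], [0, 0, 0, 0], [0, 0, 0, 0], [0, 0, 0, 0], [0, 0, 0, 0]]
  ]
}}

```text
time: 29.1
eef_pos: [0.4791, -0.0479, 0.0239]
tcp_rot: [0.5, 0.499, -0.5, 0.5]
contact_force: [-0.7, -1.6, 5.3]
opening: 0.228
```

>>> {"op": "servo_tool", "data": {
  "deltas": [
    [[0, 0, 0, 0], [0, 0, 0, 0], [0, 0, 0, 0], [0, 0, 0, 0], [0, 0, 0, 0]]
  ]
}}

```text
time: 29.6
eef_pos: [0.4792, -0.0479, 0.0239]
tcp_rot: [0.5, 0.499, -0.5, 0.5]
contact_force: [-0.2, -2.2, 5.0]
opening: 0.233
```

>>> {"op": "servo_tool", "data": {
  "deltas": [
    [[0, 0, 0.1, 0], [0, 0, 0.3, 0], [0, 0, 0.5, 0], [0, 0, 0.75, 0], [0, 0, 1, 0]]
  ]
}}

```text
time: 30.1
eef_pos: [0.477, -0.0466, 0.1232]
tcp_rot: [0.5, 0.501, -0.5, 0.499]
contact_force: [-0.3, 0.0, -1.3]
opening: 0.23
```

>>> {"op": "servo_tool", "data": {
  "deltas": [
    [[0, 0, 0.2, 0], [0, 0, 0.4, 0], [0, 0, 0.6, 0], [0, 0, 0.75, 0], [0, 0, 0.8, 0]]
  ]
}}

```text
time: 30.6
eef_pos: [0.4786, -0.0471, 0.2045]
tcp_rot: [0.501, 0.5, -0.5, 0.5]
contact_force: [0.7, -0.4, -2.0]
opening: 0.229
```

>>> {"op": "servo_tool", "data": {
  "deltas": [
    [[0.14, 0.12, 0, 0], [0.28, 0.24, 0, 0], [0.42, 0.36, 0, 0], [0.56, 0.48, 0, 0], [0.7, 0.6, 0, 0]]
  ]
}}

```text
time: 31.1
eef_pos: [0.5478, 0.0135, 0.2016]
tcp_rot: [0.5, 0.501, -0.501, 0.499]
contact_force: [0.4, 1.3, -1.1]
opening: 0.228
```

>>> {"op": "servo_tool", "data": {
  "deltas": [
    [[0.14, 0.12, 0, 0], [0.28, 0.24, 0, 0], [0.42, 0.36, 0, 0], [0.57, 0.5, 0, 0], [0.71, 0.6, 0, 0]]
  ]
}}

```text
time: 31.6
eef_pos: [0.6188, 0.0737, 0.2014]
tcp_rot: [0.499, 0.501, -0.501, 0.499]
contact_force: [0.9, 0.3, -1.2]
opening: 0.228
```

```bash
python3 look.py k .622 .0725 .17 45
python3 - <<'E'
from fit import *
L=[]
for i in range(4): read_camera('side');L.append(get_state()['eef_pos'])
print(np.mean(L,0))
for x,z in((.620,.154),(.620,.191),(.620,.196)):
    q=(proj("side",ring(x,.0745,z,.029))-proj("side",[[.622,.0725,.17]])[0].round()+45.5)*4.444;print(z,q.min(0).round(),q.max(0).round())
E
```

```text
top origin [182 123] scale 4.444444444444445
side origin [182 118] scale 4.444444444444445
[0.6194 0.0738 0.2015] 31.7 [-0.5  0.1 -1.2] 0.2307640002037721
[0.61847256 0.07261708 0.20194778]
0.154 [143. 197.] [272. 270.]
0.191 [138. 129.] [270. 200.]
0.196 [137. 120.] [269. 190.]
```

View pics/k.png

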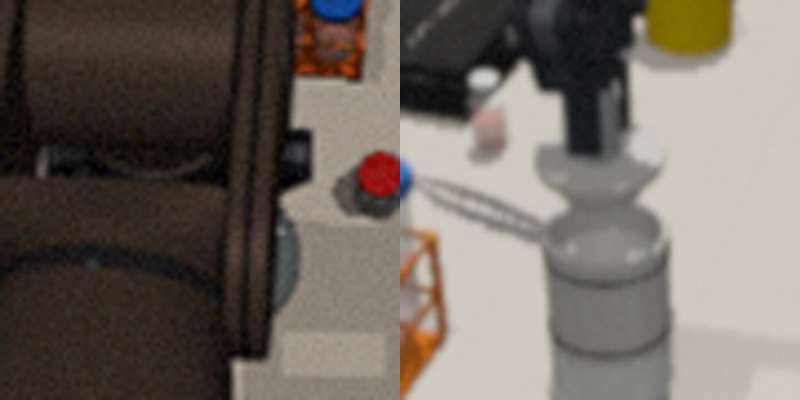

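>>> {"op": "servo_tool", "data": {
  "deltas": [
    [[-0.015, 0, -0.07, 0], [-0.015, 0, -0.14, 0], [-0.015, 0, -0.21, 0], [-0.015, 0, -0.27, 0], [-0.015, 0, -0.31, 0]]
  ]
}}

```text
time: 32.4
eef_pos: [0.6175, 0.0724, 0.1712]
tcp_rot: [-0.5, -0.5, 0.501, -0.499]
contact_force: [-0.2, 0.3, -0.9]
opening: 0.227
```

>>> {"op": "servo_tool", "data": {
  "deltas": [
    [[0, 0, -0.02, 0], [0, 0, -0.04, 0], [0, 0, -0.06, 0], [0, 0, -0.08, 0], [0, 0, -0.08, 0]]
  ]
}}

```text
time: 32.9
eef_pos: [0.6189, 0.0726, 0.1661]
tcp_rot: [0.501, 0.499, -0.5, 0.5]
contact_force: [-1.0, 0.1, 4.0]
opening: 0.231
```

Seated at the expected height (0.166). Releasing and retreating.

>>> {"op": "servo_tool", "data": {
  "deltas": [
    [[0, 0, 0, 0], [0, 0, 0, 0], [0, 0, 0, 0], [0, 0, 0, 0], [0, 0, 0, 0]]
  ],
  "claw": 1
}}

```text
time: 33.4
eef_pos: [0.6179, 0.0725, 0.1641]
tcp_rot: [-0.5, -0.5, 0.5, -0.5]
contact_force: [0.1, 0.5, -0.7]
opening: 0.998
```

>>> {"op": "servo_tool", "data": {
  "deltas": [
    [[0, 0, 0.1, 0], [0, 0, 0.3, 0], [0, 0, 0.5, 0], [0, 0, 0.75, 0], [0, 0, 1, 0]]
  ]
}}

```text
time: 33.9
eef_pos: [0.618, 0.0725, 0.2659]
tcp_rot: [0.5, 0.5, -0.5, 0.5]
contact_force: [-0.0, 0.2, -0.6]
opening: 0.998
```

>>> {"op": "servo_tool", "data": {
  "deltas": [
    [[-0.1, -0.2, 0, 0], [-0.2, -0.4, 0, 0], [-0.3, -0.6, 0, 0], [-0.4, -0.8, 0, 0], [-0.5, -1, 0, 0]]
  ]
}}

```text
time: 34.4
eef_pos: [0.5677, -0.0282, 0.2653]
tcp_rot: [0.5, 0.499, -0.5, 0.5]
contact_force: [0.5, -0.6, 0.2]
opening: 0.994
```

>>> {"op": "servo_tool", "data": {
  "deltas": [
    [[-0.1, -0.2, 0, 0], [-0.2, -0.4, 0, 0], [-0.3, -0.6, 0, 0], [-0.4, -0.8, 0, 0], [-0.5, -1, 0, 0]]
  ]
}}

```text
time: 34.9
eef_pos: [0.5177, -0.1283, 0.2653]
tcp_rot: [0.5, 0.499, -0.5, 0.5]
contact_force: [0.5, -0.5, -0.3]
opening: 0.999
```

```bash
python3 look.py l .6 .06 .1 70
python3 - <<'E'
from fit import *
for c in("top","side"):
    g=grad(cv2.imread(f"pics/l_{c}.png"))
    for z in(.138,.142,.146,.15): p,s=fit(g,c,"lid",.6195,.0735,z);print(c,z,p.round(4),round(s))
    for n,(x,y) in {"vial":(.48,.125),"dye_bottle":(.66,-.033),"dish":(.48,-.166)}.items(): print(n,fit(g,c,n,x,y)[0].round(4))
E
```

```text
top origin [164 112] scale 2.857142857142857
side origin [170 118] scale 2.857142857142857
[ 0.5174 -0.1293  0.2653] 35.0 [0.1 0.2 0.1] 0.9990047926476273
top 0.138 [0.6201 0.073 ] 477
top 0.142 [0.6194 0.0726] 476
top 0.146 [0.6185 0.0723] 474
top 0.15 [0.6177 0.0719] 472
vial [0.4785 0.1243]
dye_bottle [ 0.6676 -0.0347]
dish [ 0.4968 -0.1517]
side 0.138 [0.6143 0.092 ] 432
side 0.142 [0.6197 0.0746] 340
side 0.146 [0.6178 0.08  ] 333
side 0.15 [0.6158 0.0855] 326
vial [0.4804 0.1258]
dye_bottle [ 0.6537 -0.032 ]
dish [ 0.4821 -0.1735]
```

View pics/l.png

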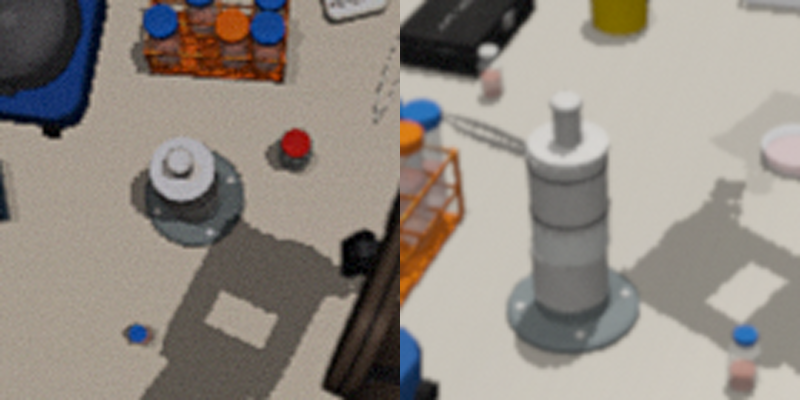

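The column stands straight (side columns 530–607), with the lid flush at the top and the bystanders in place. Handing in.

```bash
python3 -c "
from plant import *
print(sign_off())"
```

```text
the job is handed in; nothing more can be done
None
```

I built the column on the stand in the required order (receiver, carrier, funnel, lid), released it and handed it in at about 35 s. The hand-in gave no verdict.

- **Seating:** The receiver stopped within about 2 mm of its expected seated height. The other three stopped within 1 mm of theirs, with light contact forces of 4–7 N. The receiver met the most force, about 13 N down and 8 N sideways.
- **Last pictures:** The column stands straight and the lid is flush. The lid fit, at its seated height, gave (0.6194, 0.0726) from the top camera and (0.6197, 0.0746) from the side. That is about 2 mm from the stand's fitted centre.
- **Disagreement between cameras:** The two cameras differed by 2–5 mm in y throughout. I put that down to calibration, because it stayed much the same from part to part.
- **Bystanders:**
  - The vial fits match the start within 1 mm in both cameras.
  - The bottle's top-camera fit matches within 1 mm. Its side fit was unreliable, because the column stands close by.
  - The dish was partly hidden by the arm, so its last fits are not reliable. The part in view looked unmoved, and the arm never came near it at a low height.

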